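# Set up the drop-front writing cabinet for goods-in

## Task

Set up the small grey writing cabinet on the bench so that delivery notes can be written on it: first pull both slide-out supports out to their stops by their steel knobs, then swing the drop-front flap down by its black tongue and lay it gently on the two supports. Do not let the flap fall, never lower it while a support is still in, and leave the other things on the bench where they are.

Things in the scene. Friction and masses are not known exactly. Their poses are not given: they have to be found in the camera images.
- desk: the writing cabinet, slate-grey with a pale wooden flap, fixed to the bench: 220 mm wide (its y), 110 mm deep (its x), 210 mm high. Origin at the centre of its underside; its +x points to its back, its +y to its left as seen from the front, z up. Its front face is at x = -55 mm. An open pigeonhole with a roll of tape is below; above it the slanting flap closes the writing compartment.
- flap_hinge (a point): middle of the flap's hinge line, which runs along the cabinet's y at its front face, 105 mm above the bench; axes as the cabinet's. The line lies in the plane of the flap's outer face, which becomes its underside. The flap is pale wood, 220 mm wide, 118 mm from hinge line to free edge, 12 mm thick. The two supports slide just below this line.
- support_left (a joint): how far the left support is pulled out of the cabinet, m: 0 = in, 0.070 = fully out at its stop. It slides straight out along the cabinet's -x, with about 1.5 N of friction, and stays where it is left. It may start up to 15 mm out.
- support_left_knob (a point): grip point of the left support's steel knob: centre of the head, a lying cylinder of 22 mm diameter and 18 mm length along x, on an 11 mm neck of 19 mm. It stands 28 mm in front of the end of the support (a pale wooden bar 16 mm wide, 31 mm high), 85.5 mm left of the cabinet's middle, 89 mm above the bench, and moves with the support. Axes as the cabinet's.
- support_right (a joint): the same for the right support.
- support_right_knob (a point): the same for the right support's knob, 85.5 mm right of the cabinet's middle.
- flap (a joint): angle of the flap about its hinge, rad: 0 = closed, leaning back 0.42 rad from upright; 0.42 = upright; 1.99 = level, lying on the pulled-out supports. The hinge is free: the flap stays closed by its own weight, and past upright it falls open unless it is held; with no support under it, it would fall past level. It weighs about 0.3 kg.
- flap_tongue (a point): grip point on the black tongue that stands out 40 mm beyond the middle of the flap's free edge, in the flap's plane: 24 mm wide (along the hinge), 9 mm thick. The point is 27 mm beyond the free edge: 145 mm from the hinge line along the flap and 6 mm inward from the plane of its outer face. The point turns with the flap; its axes equal the cabinet's when the flap is closed.
- tape_roll: loose roll of masking tape lying flat, 103 mm across, 25 mm high, to the right of the cabinet; origin under its centre. To be left alone.
- cutter: loose red box cutter, 172 mm long, 18 mm high, near the front edge; origin under its middle. To be left alone.
- marker: loose white and red marker, 135 mm long, 16 mm thick, front left; origin under its middle. To be left alone.
- keys: loose bunch of keys with a blue tag, about 120 mm across, 8 mm high, right of the scale; origin under its middle. To be left alone.

How it is judged:
On the way:
1. both supports are pulled out while the flap is still closed (value of joint each of support_left, support_right above 0.06 m and value of joint flap below 0.35 rad), for 0.2 s.
At the end, for the whole second after the job is handed in: Both supports are out at least 60 of their 70 mm, and the flap lies still and level on them (within 0.05 rad of 1.99 rad), let go (value of joint each of support_left, support_right above 0.06 m and value of joint flap between 1.94 and 2.04 rad and velocity of joint flap between -0.1 and 0.1 rad/s); the robot touches nothing.
It fails at once if the flap is swung down while a support is not yet out (less than 50 mm) (value of joint flap above 0.6 rad and value of joint any of support_left, support_right below 0.05 m).
It fails at once if the flap falls or is slammed (faster than 2.5 rad/s) (velocity of joint flap above 2.5 rad/s or velocity of joint flap below -2.5 rad/s).
It fails at once if a bystander (tape roll, cutter, marker or keys) is moved by more than 40 mm (distance of any of tape_roll, cutter, marker, keys from where it was at the start of the episode above 0.04 m).
It also fails if it takes over 51 s, if anything falls off the work surface, if the arm or the gripper's body presses on something with over 40 N, if the wrist force passes 120 N, or if a joint passes its speed limit or range.

## Robot

A 6-joint arm with a two-finger parallel gripper is mounted at the origin on a cart in front of the work surface, level with it; the furniture and walls round the work are solid. World frame = base frame: x ahead of the robot, y to its left, z up, the work surface at z = 0. Lengths are in m, angles in rad, forces in N, time in s.
With the tool pointing down it reaches from about 0.35 to 0.775 m from the base axis. Payload 5.5 kg.
Tool frame: the origin (TCP) lies on the centre line of the jaws, within the pads' length; the fingertips stand env.nose_length ahead of it and the grasp point (between the pads) lies 3 mm ahead of it (env.nose_length is the distance from the TCP to the fingertips, in m); z points along the fingers, y is the line along which they close (so a half turn about z gives the same grasp; the last joint's range is limited). The gripper opens to 85 mm and grips with 20 to 120 N. Pads are 22 mm wide; open, the fingers measure 114 mm over their backs; the gripper's body (76 mm by 85 mm) begins 54 mm behind the grasp point. The pads swing forward as they close: fully open they stand 13 mm farther back than shut.
Start: joints at [1.108, 0.313, 0.046, 1.304, 0, 1.431], TCP at [0.182, 0.545, 0.232] pointing down, gripper open.
Joint ranges: [-2.76, 2.76], [-0.86, 1.69], [-1.03, 1.26], [-2.2, 2.34], [-1.47, 1.5], [-3.14, 3.14]. Speed limits (rad/s): [2.57, 2.57, 3.14, 3.14, 3.14, 3.14].

## Interface

Orientations are given as [roll, pitch, yaw] about the fixed x, y, z axes, in that order (R = Rz(yaw) Ry(pitch) Rx(roll)).
In Python, from cell import env gives the robot as it stands.
- The arm moves only by the shell command python3 -m handwheel 'ROWS'. ROWS is JSON, a list that holds one entry, the list of rows, each a list of 7 numbers: the turn, a rotation vector about the tool's x, y, z normalised to -1 to 1, where 1 is 2 pi rad, then the shift along the tool's x, y, z normalised to -1 to 1, where 1 is 30 cm, then the opening, from -1 (shut) to 1 (fully open). A call has 1 to 20 rows; each row is the pose to reach, as a shift and turn from the pose commanded when the call began, along the tool's axes at that moment, turning the shorter way round; what a row does not reach only later rows make up. A row lasts 1/8 s, in which the tool goes at most 62.5 mm and 10.7 degrees, less where a joint would pass 70% of its speed; a pose out of reach is approached as far as the arm can. A call with a number of a shift or a turn outside -1 to 1 is refused whole. A call with a gripper value outside its range is refused whole. The fingers move at their own pace and stop on an object; the grip force is fixed at half the most. Time passes only in rows, so rows that repeat a pose let the fingers close. It gives the time, the measured TCP pose, the force, the opening and the grip force at its end, in the units of the state.
- env.read_state(): the state, without advancing time (a new reading comes with each control period).
- env.get_image(name): name is "side" or "top"; returns the picture (420x560x3 uint8, red, green, blue); there is no depth.
- env.get_calibration(name): a dict with "mtx" (3x3 intrinsics, pixels), "position" and "rotation" of the camera in the world. Camera axes: x right, y down, z forward; pixel columns grow to the right and rows downward; lengths in m; the calibration is good to about 2 mm. A picture is of the moment at which its call begins. get_calibration takes no time and is no camera call.
- env.job_done(): hands the job in; it is judged then, once.
The state is a dict: "clock": time; "joint_pos": joint angles; "joint_velocities": joint speeds; "joint_torque": joint torques, N m; "tcp_pos": TCP position; "tcp_rot": TCP orientation; "force": force on the tool from outside, world axes, zero at the start; "wrist_torque": the same for the moment, N m; "opening": opening from 0.0 (shut) to 1.0 (fully open); "gripper_force": force on a finger pad.
Only numpy, scipy, OpenCV 4.12 (cv2) and the standard library are available. Lean on these libraries where they do the work, as an engineer would, in place of code of your own. Each camera call takes 0.05 s, during which the arm holds its last target. There are 200 camera calls.

## Working session

There is one attempt and no reset: what is moved stays moved. The work goes in short steps, Python scripts to look and compute and a shell command to move; the robot and the scene stay as the last step left them, time stands still between calls to the robot, and variables do not carry over. Pictures are saved under pics/ and viewed, at most 10 in all, crops included, and the job is handed in when it is done.

```bash
mkdir -p pics; ls
python3 - <<'E'
from cell import env
import cv2, numpy as np
np.set_printoptions(precision=4,suppress=True)
for n in("side","top"):
    im=env.get_image(n); cv2.imwrite(f"pics/{n}0.png",cv2.cvtColor(im,cv2.COLOR_RGB2BGR)); print(n,env.get_calibration(n))
print(env.read_state(), env.nose_length)
E
```

```text
pics
side {'mtx': array([[399.8638,   0.    , 276.5025],
       [  0.    , 399.8638, 197.5204],
       [  0.    ,   0.    ,   1.    ]]), 'position': array([0.2721, 1.0803, 0.6167]), 'rotation': array([-1.9818, -0.0213, -2.9833])}
top {'mtx': array([[460.9255,   0.    , 279.1953],
       [  0.    , 460.9255, 202.9122],
       [  0.    ,   0.    ,   1.    ]]), 'position': array([ 0.219 , -0.0113,  1.4103]), 'rotation': array([-2.9586,  0.0017, -1.5513])}
{'clock': 0.1, 'joint_pos': array([ 1.1084,  0.3139,  0.0451,  1.3036, -0.    ,  1.4312]), 'joint_velocities': array([-0.001 , -0.0019,  0.0016, -0.002 ,  0.0007,  0.0009]), 'joint_torque': array([  0.0013, -48.1726,  29.9245,   0.0127,  -0.0002,  -0.    ]), 'tcp_pos': array([0.1822, 0.5449, 0.2315]), 'tcp_rot': array([-3.14  , -0.0002,  2.8188]), 'force': array([0.4988, 0.1637, 0.0991]), 'wrist_torque': array([-0.0495,  0.0646,  0.0104]), 'gripper_force': 0.0, 'opening': 0.9980372184830166} 0.022
```

View pics/side0.png

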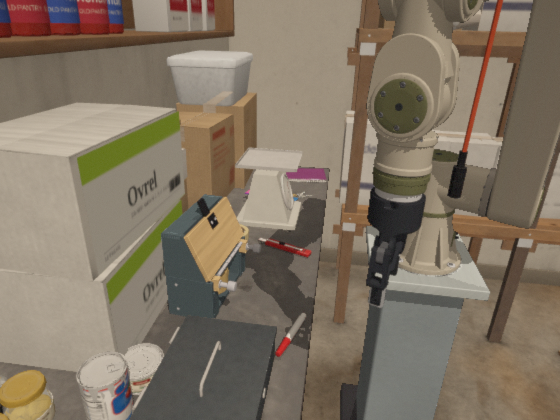

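View pics/top0.png

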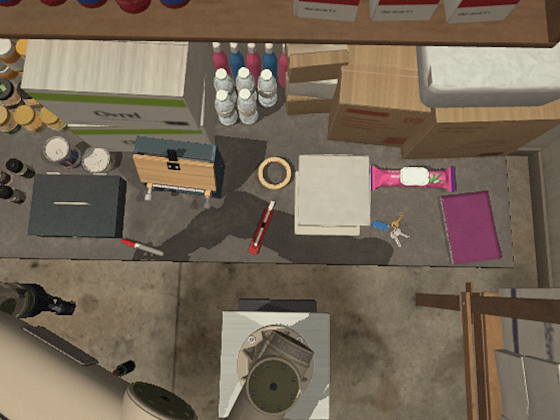

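Side view: cabinet with its flap at about (215,240), left knob near (226,286), right knob near (243,243), tongue near (203,207). Top view: cabinet at about (178,165), knobs near (149,197) and (209,198), tongue near (173,158). I'll zoom in.

Run:
```python
import cv2, numpy as np
a=cv2.imread("pics/side0.png")[185:315,155:265]; b=cv2.imread("pics/top0.png")[130:210,125:230]
a=cv2.resize(a,None,fx=4.5,fy=4.5,interpolation=cv2.INTER_CUBIC)[:585]; b=cv2.resize(b,None,fx=7,fy=7,interpolation=cv2.INTER_CUBIC)
cv2.imwrite("pics/sc.png",a);cv2.imwrite("pics/tc.png",b)
```

```text
(no output)
```

View pics/sc.png

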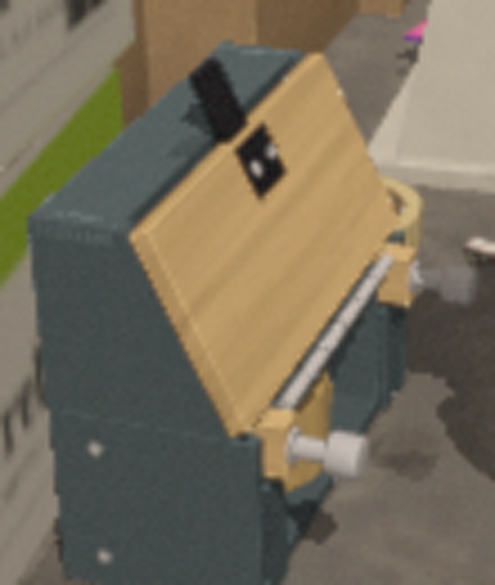

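View pics/tc.png

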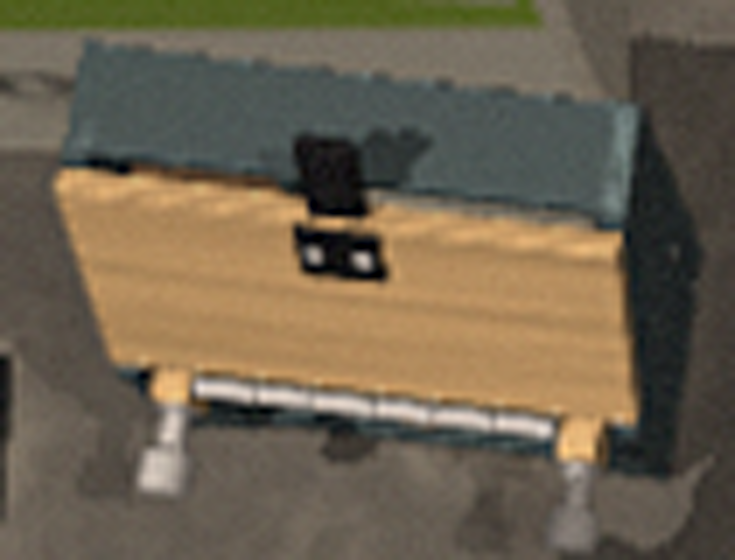

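```bash
cat > h.py <<'E'
from cell import env
import numpy as np, cv2
from scipy.spatial.transform import Rotation as R
np.set_printoptions(precision=4,suppress=True)
def ray(n,px):
    c=env.get_calibration(n); d=np.linalg.inv(c["mtx"])@[px[0],px[1],1]
    return np.array(c["position"]),R.from_euler('xyz',c["rotation"]).apply(d/np.linalg.norm(d))
def tri(ps,pt):
    rays=[ray("side",ps),ray("top",pt)]
    A=[np.eye(3)-np.outer(d,d) for o,d in rays]
    x=np.linalg.solve(sum(A),sum(a@o for a,(o,d) in zip(A,rays)))
    return x,[np.linalg.norm(a@(x-o))*1000 for a,(o,d) in zip(A,rays)]
def proj(n,X):
    c=env.get_calibration(n); p=c["mtx"]@R.from_euler('xyz',c["rotation"]).inv().apply(np.array(X)-c["position"]); return p[:2]/p[2]
E
python3 - <<'E'
from h import *
S=lambda x,y:((x+.5)/4.5-.5+155,(y+.5)/4.5-.5+185)
T=lambda x,y:((x+.5)/7-.5+125,(y+.5)/7-.5+130)
P={}
for k,s,t in [("kL",(346,455),(162,470)),("kR",(455,283),(573,525)),("tipT",(206,70),(325,140)),("baseT",(232,130),(338,210)),("topL",(132,237),(60,183)),("topR",(320,55),(622,238)),("botL",(235,433),(112,362))]:
    x,e=tri(S(*s),T(*t)); P[k]=x; print(k,x,e)
d=P["kL"]-P["kR"]; print("yaw knobs",np.arctan2(-d[0],d[1]),np.linalg.norm(d))
d=P["topL"]-P["topR"]; print("yaw top",np.arctan2(-d[0],d[1]),np.linalg.norm(d))
E
```

```text
kL [0.4732 0.38   0.0898] [np.float64(1.1459439884453726), np.float64(1.1459439884453957)]
kR [0.4544 0.2078 0.0877] [np.float64(0.31244062848456283), np.float64(0.31244062848459636)]
tipT [0.5699 0.2819 0.2431] [np.float64(2.2787480598441885), np.float64(2.2787480598445216)]
baseT [0.5545 0.284  0.2109] [np.float64(0.36778811956132323), np.float64(0.3677881195616194)]
topL [0.5653 0.3935 0.207 ] [np.float64(1.3405788344860632), np.float64(1.3405788344860814)]
topR [0.5426 0.1738 0.2081] [np.float64(3.1770181927468077), np.float64(3.177018192746873)]
botL [0.5182 0.3991 0.1089] [np.float64(2.420231203329978), np.float64(2.4202312033298736)]
yaw knobs -0.10874613337273871 0.17323385023685542
yaw top -0.10325159875479208 0.2207999042005013
```

```bash
cat >> h.py <<'E'
H=np.array([.5045,.289,.105]); TH=-.105
X=np.array([np.cos(TH),np.sin(TH),0]); KL=np.array([.4732,.380,.089]); KR=np.array([.4544,.2078,.089])
RD=R.from_euler('xyz',[np.pi,0,np.pi+TH])
def rows(targets,p0=None,r0=None,Rt=RD):
    s=env.read_state(); p0=s["tcp_pos"] if p0 is None else p0; r0=R.from_euler('xyz',s["tcp_rot"]) if r0 is None else r0
    for t in targets:
        print((r0.inv()*Rt).as_rotvec()/2/np.pi, r0.inv().apply(np.array(t)-p0)/.3)
E
python3 - <<'E'
from h import *
print("box",tri((178,318),(125,177)),tri((277,323),(123,237)))
rows([[.470,.380,.20],[.4732,.380,.092]])
E
```

```text
box (array([0.5511, 0.4659, 0.0575]), [np.float64(11.193105804381068), np.float64(11.193105804381021)]) (array([0.3586, 0.4514, 0.0654]), [np.float64(1.0655043727377593), np.float64(1.065504372737697)])
[-0.0003 -0.0001 -0.0347] [-1.0842 -0.2168  0.1051]
[-0.0003 -0.0001 -0.0347] [-1.0944 -0.2128  0.4651]
```

```bash
python3 -m handwheel '[[[0,0,-0.0347,-0.8,-0.2,0.05,0.2],[0,0,-0.0347,-0.8,-0.2,0.05,0.2],[0,0,-0.0347,-0.8,-0.2,0.05,0.2],[0,0,-0.0347,-0.8,-0.2,0.05,0.2],[0,0,-0.0347,-0.8,-0.2,0.05,0.2],[0,0,-0.0347,-0.8,-0.2,0.05,0.2]]]'
python3 - <<'E'
from h import *
rows([[.4732,.380,.16],[.4732,.380,.091]])
E
```

```text
clock: 0.85
tcp_pos: [0.3909, 0.4119, 0.2168]
tcp_rot: [-3.141, -0.001, 3.036]
force: [-0.2, 0.4, -0.5]
opening: 0.599
gripper_force: 0.0
[-0.0001 -0.0002 -0.0002] [-0.2842 -0.0765  0.1891]
[-0.0001 -0.0002 -0.0002] [-0.2844 -0.0763  0.4191]
```

```bash
python3 -m handwheel '[[[0,0,0,-0.284,-0.076,0.1,0.2],[0,0,0,-0.284,-0.076,0.19,0.2],[0,0,0,-0.284,-0.076,0.3,0.2],[0,0,0,-0.284,-0.076,0.36,0.2],[0,0,0,-0.284,-0.076,0.418,0.2],[0,0,0,-0.284,-0.076,0.418,0.2],[0,0,0,-0.284,-0.076,0.418,-0.6],[0,0,0,-0.284,-0.076,0.418,-1],[0,0,0,-0.284,-0.076,0.418,-1],[0,0,0,-0.284,-0.076,0.418,-1],[0,0,0,-0.284,-0.076,0.418,-1]]]'
```

```text
clock: 2.22
tcp_pos: [0.473, 0.3784, 0.0935]
tcp_rot: [-3.137, 0.001, 3.036]
force: [-2.6, -8.7, 7.3]
opening: 0.198
gripper_force: 56.7
```

Run:
```python
from h import *
a=cv2.cvtColor(env.get_image("side"),cv2.COLOR_RGB2BGR)[185:315,155:285]
cv2.imwrite("pics/s2.png",cv2.resize(a,None,fx=4.5,fy=4.5,interpolation=cv2.INTER_CUBIC))
```

```text
(no output)
```

View pics/s2.png

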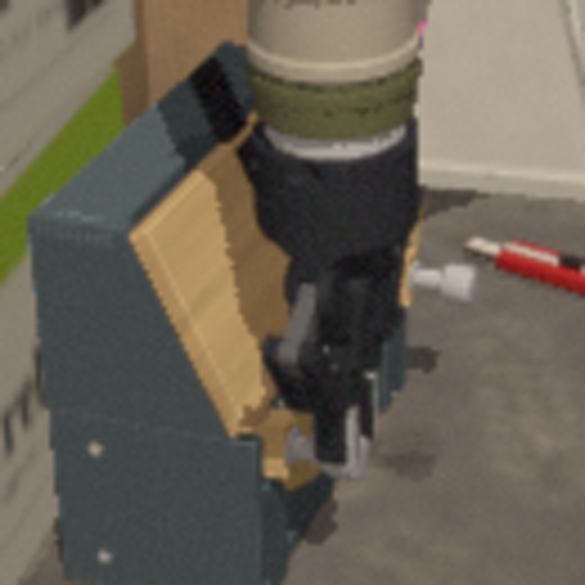

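The fingers sit round the left knob's head, at about crop (345,440). I'll pull along tool +x.

```bash
python3 -m handwheel '[[[0,0,0,0.03,0,0,-1],[0,0,0,0.06,0,0,-1],[0,0,0,0.09,0,0,-1],[0,0,0,0.12,0,0,-1],[0,0,0,0.15,0,0,-1],[0,0,0,0.18,0,0,-1],[0,0,0,0.18,0,0,-1]]]'
```

```text
clock: 3.15
tcp_pos: [0.4189, 0.3838, 0.0934]
tcp_rot: [-3.137, 0.001, 3.036]
force: [-2.2, -9.9, 8.4]
opening: 0.192
gripper_force: 57.3
```

```bash
python3 -m handwheel '[[[0,0,0,0.01,0,0,-1],[0,0,0,0.02,0,0,-1],[0,0,0,0.02,0,0,-1]]]';  python3 -m handwheel '[[[0,0,0,0.01,0,0,-1],[0,0,0,0.02,0,0,-1],[0,0,0,0.02,0,0,-1]]]'
```

```text
clock: 3.52
tcp_pos: [0.4138, 0.3843, 0.0935]
tcp_rot: [-3.137, 0.002, 3.036]
force: [-0.9, -10.9, 8.2]
opening: 0.191
gripper_force: 57.1
clock: 3.9
tcp_pos: [0.4113, 0.3846, 0.0935]
tcp_rot: [-3.136, 0.009, 3.034]
force: [9.1, -12.7, 1.7]
opening: 0.19
gripper_force: 56.2
```

```bash
python3 -m handwheel '[[[0,0,0,-0.013,0,0,0.2],[0,0,0,-0.013,0,0,0.2],[0,0,0,-0.013,0,0,0.2],[0,0,0,-0.013,0,-0.15,0.2],[0,0,0,-0.013,0,-0.27,0.2],[0,0,0,-0.013,0,-0.27,0.2]]]'
python3 - <<'E'
from h import *
rows([[.4544,.207,.092]])
E
```

```text
clock: 4.65
tcp_pos: [0.4131, 0.3889, 0.1763]
tcp_rot: [3.137, 0.005, 3.037]
force: [-0.1, 0.2, -0.8]
opening: 0.6
gripper_force: 0.0
[0.0007 0.0007 0.0001] [-0.1987 -0.5899  0.2792]
```

```bash
python3 -m handwheel '[[[0,0,0,-0.05,-0.15,0,0.2],[0,0,0,-0.1,-0.3,0,0.2],[0,0,0,-0.15,-0.45,0,0.2],[0,0,0,-0.199,-0.588,0.02,0.2],[0,0,0,-0.199,-0.588,0.04,0.2],[0,0,0,-0.199,-0.588,0.04,0.2]]]'
python3 - <<'E'
from h import *
rows([[.4544,.207,.092]])
E
```

```text
clock: 5.4
tcp_pos: [0.4516, 0.2056, 0.1598]
tcp_rot: [-3.141, -0.002, 3.037]
force: [-0.3, -0.8, -0.4]
opening: 0.602
gripper_force: 0.0
[-0.     -0.0003 -0.    ] [-0.0093  0.0056  0.2258]
```

```bash
python3 -m handwheel '[[[0,0,0,-0.009,0.004,0.1,0.2],[0,0,0,-0.009,0.004,0.17,0.2],[0,0,0,-0.009,0.004,0.225,0.2],[0,0,0,-0.009,0.004,0.225,0.2],[0,0,0,-0.009,0.004,0.225,-0.6],[0,0,0,-0.009,0.004,0.225,-1],[0,0,0,-0.009,0.004,0.225,-1],[0,0,0,-0.009,0.004,0.225,-1],[0,0,0,-0.009,0.004,0.225,-1]]]'; python3 -m handwheel '[[[0,0,0,0.03,0,0,-1],[0,0,0,0.06,0,0,-1],[0,0,0,0.09,0,0,-1],[0,0,0,0.12,0,0,-1],[0,0,0,0.15,0,0,-1],[0,0,0,0.18,0,0,-1],[0,0,0,0.18,0,0,-1]]]';  python3 -m handwheel '[[[0,0,0,0.01,0,0,-1],[0,0,0,0.02,0,0,-1],[0,0,0,0.02,0,0,-1]]]'
```

```text
clock: 6.52
tcp_pos: [0.4561, 0.2077, 0.0945]
tcp_rot: [3.138, 0.002, 3.037]
force: [-1.1, 5.6, 4.4]
opening: 0.174
gripper_force: 53.8
clock: 7.4
tcp_pos: [0.402, 0.2132, 0.0945]
tcp_rot: [3.139, 0.002, 3.037]
force: [-0.5, 4.7, 5.0]
opening: 0.174
gripper_force: 54.4
clock: 7.78
tcp_pos: [0.3985, 0.2136, 0.0946]
tcp_rot: [3.139, 0.006, 3.037]
force: [4.7, 4.0, 0.8]
opening: 0.172
gripper_force: 53.0
```

```bash
python3 -m handwheel '[[[0,0,0,0.01,0,0,-1],[0,0,0,0.01,0,0,-1]]]';python3 -m handwheel '[[[0,0,0,-0.018,0,0,0.2],[0,0,0,-0.018,0,0,0.2],[0,0,0,-0.018,0,0,0.2],[0,0,0,0,0,-0.15,0.2],[0,0,0,0,0,-0.3,0.2],[0,0,0,0.2,0.1,-0.5,0.2],[0,0,0,0.2,0.1,-0.6,0.2],[0,0,0,0.2,0.1,-0.6,0.2]]]'
python3 - <<'E'
from h import *
a=cv2.cvtColor(env.get_image("side"),cv2.COLOR_RGB2BGR)[185:315,155:285]
b=cv2.cvtColor(env.get_image("top"),cv2.COLOR_RGB2BGR)[130:230,120:220]
f=lambda a,s:cv2.resize(a,None,fx=s,fy=s,interpolation=cv2.INTER_CUBIC)
a=f(a,3);b=f(b,4)[:390]
cv2.imwrite("pics/st3.png",np.hstack([a,b]))
s=env.read_state();print(s["joint_pos"],s["tcp_pos"])
E
```

```text
clock: 8.02
tcp_pos: [0.3983, 0.2136, 0.0948]
tcp_rot: [3.14, 0.011, 3.036]
force: [12.1, 2.4, -6.4]
opening: 0.172
gripper_force: 51.5
clock: 9.02
tcp_pos: [0.3364, 0.2503, 0.2769]
tcp_rot: [3.138, 0.005, 3.039]
force: [0.4, 0.4, 0.4]
opening: 0.601
gripper_force: 0.0
[ 0.4459 -0.0023 -0.231   1.3414 -0.0003  0.5499] [0.3359 0.2492 0.2733]
```

View pics/st3.png

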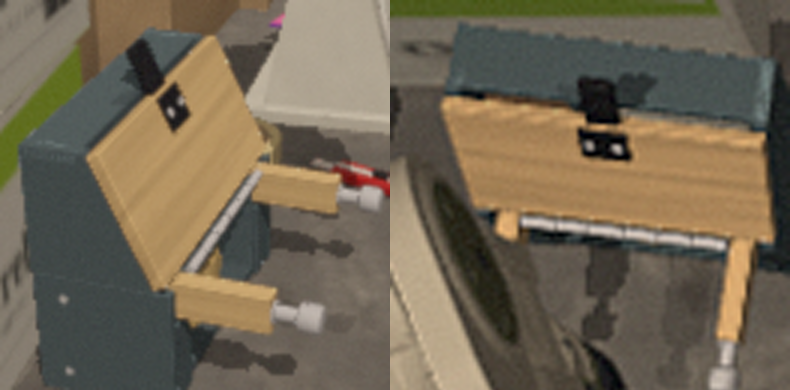

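Both supports are out and the flap is still closed: knobs at (312,317) and (372,197) in the left half, tongue at (600,100) in the right half. Next is the tongue.

Run:
```python
from h import *
rows([[.566,.2823,.31],[.566,.2823,.241]])
P=lambda f:np.array([-(145*np.sin(.42-f)+6*np.cos(.42-f)),-(145*np.cos(.42-f)-6*np.sin(.42-f))])/300
for f in np.linspace(0,1.99,24): print(round(f,2),P(f)-P(0))
```

```text
[0.     0.0001 0.0002] [-0.7513  0.1895 -0.1218]
[0.     0.0001 0.0002] [-0.7512  0.1895  0.1082]
0.0 [0. 0.]
0.09 [ 0.0382 -0.017 ]
0.17 [ 0.0778 -0.0306]
0.26 [ 0.1184 -0.0408]
0.35 [ 0.1597 -0.0474]
0.43 [ 0.2014 -0.0504]
0.52 [ 0.2433 -0.0498]
0.61 [ 0.2849 -0.0455]
0.69 [ 0.326  -0.0377]
0.78 [ 0.3663 -0.0264]
0.87 [ 0.4054 -0.0117]
0.95 [0.4432 0.0064]
1.04 [0.4792 0.0277]
1.12 [0.5132 0.052 ]
1.21 [0.5451 0.0792]
1.3 [0.5744 0.109 ]
1.38 [0.6011 0.1413]
1.47 [0.6249 0.1757]
1.56 [0.6456 0.212 ]
1.64 [0.6631 0.25  ]
1.73 [0.6772 0.2894]
1.82 [0.6879 0.3299]
1.9 [0.6951 0.3711]
1.99 [0.6987 0.4128]
```

```bash
python3 -m handwheel '[[[0,0,0,0,0,-0.12,0.2],[0,0,0,-0.2,0.05,-0.12,0.2],[0,0,0,-0.4,0.1,-0.12,0.2],[0,0,0,-0.6,0.15,-0.12,0.2],[0,0,0,-0.75,0.19,-0.12,0.2],[0,0,0,-0.75,0.19,-0.12,0.2],[0,0,0,-0.75,0.19,-0.12,0.2]]]'
python3 - <<'E'
from h import *
rows([[.566,.2823,.241]])
f=lambda a,s:cv2.resize(a,None,fx=s,fy=s,interpolation=cv2.INTER_CUBIC)
a=f(cv2.cvtColor(env.get_image("side"),cv2.COLOR_RGB2BGR)[160:290,155:285],3)
cv2.imwrite("pics/s4.png",a)
E
```

```text
clock: 10.0
tcp_pos: [0.5652, 0.2815, 0.3072]
tcp_rot: [-3.14, -0.004, 3.036]
force: [-1.4, -0.2, -0.6]
opening: 0.607
gripper_force: 0.0
[-0.0003 -0.0006 -0.0001] [-0.0033  0.0034  0.2206]
```

View pics/s4.png

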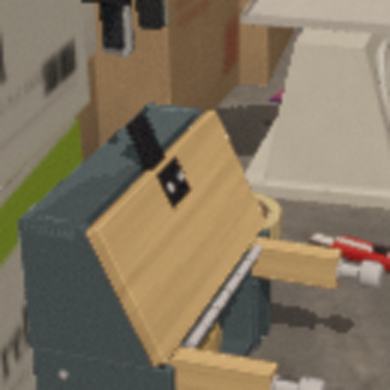

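The fingers, at about (133,35), stand above the tongue tip at about (138,118). Lowering and gripping.

```bash
python3 -m handwheel '[[[0,0,0,-0.002,0.003,0.08,0.2],[0,0,0,-0.002,0.003,0.15,0.2],[0,0,0,-0.002,0.003,0.19,0.2],[0,0,0,-0.002,0.003,0.22,0.2],[0,0,0,-0.002,0.003,0.22,0.2],[0,0,0,-0.002,0.003,0.22,-0.5],[0,0,0,-0.002,0.003,0.22,-1],[0,0,0,-0.002,0.003,0.22,-1],[0,0,0,-0.002,0.003,0.22,-1],[0,0,0,-0.002,0.003,0.22,-1]]]'
```

```text
clock: 11.3
tcp_pos: [0.5669, 0.2828, 0.2446]
tcp_rot: [-3.142, 0.002, 3.036]
force: [-1.3, -2.4, 5.8]
opening: 0.233
gripper_force: 58.6
```

```bash
python3 -m handwheel '[[[0,0,0,0.02,0,-0.009,-1],[0,0,0,0.038,0,-0.017,-1],[0,0,0,0.058,0,-0.024,-1],[0,0,0,0.078,0,-0.031,-1],[0,0,0,0.098,0,-0.036,-1],[0,0,0,0.118,0,-0.041,-1],[0,0,0,0.118,0,-0.041,-1]]]'
```

```text
clock: 12.18
tcp_pos: [0.5314, 0.2864, 0.257]
tcp_rot: [-3.141, 0.002, 3.037]
force: [1.8, -4.7, 6.7]
opening: 0.231
gripper_force: 58.8
```

Run:
```python
from h import *
f=lambda a,s:cv2.resize(a,None,fx=s,fy=s,interpolation=cv2.INTER_CUBIC)
a=f(cv2.cvtColor(env.get_image("side"),cv2.COLOR_RGB2BGR)[160:290,155:285],3)
cv2.imwrite("pics/s5.png",a)
```

```text
(no output)
```

View pics/s5.png

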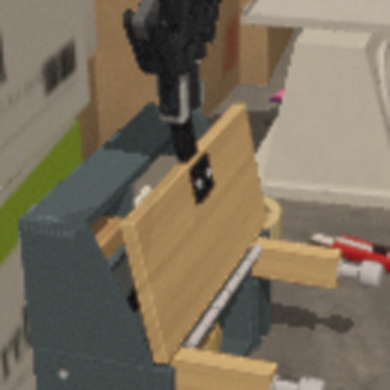

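The flap is following, held at the tongue (crop (183,140)). I'll continue along the arc.

```bash
python3 -m handwheel '[[[0,0,0,0.041,0,-0.007,-1],[0,0,0,0.083,0,-0.01,-1],[0,0,0,0.125,0,-0.009,-1],[0,0,0,0.166,0,-0.005,-1],[0,0,0,0.208,0,0.003,-1],[0,0,0,0.248,0,0.014,-1],[0,0,0,0.248,0,0.014,-1]]]'; python3 -m handwheel '[[[0,0,0,0.039,0,0.015,-1],[0,0,0,0.077,0,0.033,-1],[0,0,0,0.113,0,0.054,-1],[0,0,0,0.147,0,0.079,-1],[0,0,0,0.179,0,0.106,-1],[0,0,0,0.179,0,0.106,-1]]]'
```

```text
clock: 13.1
tcp_pos: [0.4553, 0.2942, 0.2539]
tcp_rot: [-3.141, 0.001, 3.039]
force: [-5.6, -6.9, 16.2]
opening: 0.228
gripper_force: 59.0
clock: 13.85
tcp_pos: [0.3963, 0.3002, 0.2214]
tcp_rot: [3.141, -0.01, 3.04]
force: [-21.3, -4.3, 26.4]
opening: 0.175
gripper_force: 58.2
```

Run:
```python
from h import *
f=lambda a,s:cv2.resize(a,None,fx=s,fy=s,interpolation=cv2.INTER_CUBIC)
a=f(cv2.cvtColor(env.get_image("side"),cv2.COLOR_RGB2BGR)[180:310,175:305],4.5)
cv2.imwrite("pics/s6.png",a); s=env.read_state(); print(s["force"],s["wrist_torque"],s["opening"])
```

```text
[-21.1838  -3.8686  26.4479] [-0.8931  4.0758  0.0302] 0.1763361841738616
```

View pics/s6.png

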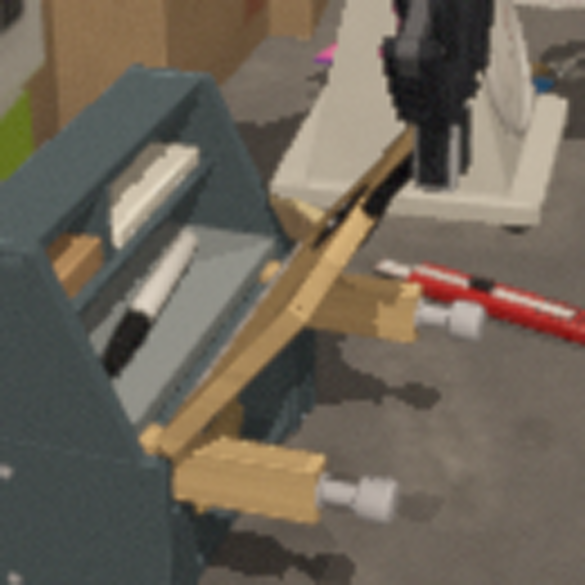

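The tongue is still held, at crop (430,160), but the flap pushes the tool outward along its own plane: the fingertips are bearing on its free edge. I'll ease the tool out a little.

```bash
python3 -m handwheel '[[[0,0,0,0.01,0,-0.01,-1],[0,0,0,0.018,0,-0.018,-1],[0,0,0,0.018,0,-0.018,-1]]]'; python3 -m handwheel '[[[0,0,0,0.005,0,-0.005,-1],[0,0,0,0.005,0,-0.005,-1]]]'
```

```text
clock: 14.28
tcp_pos: [0.3976, 0.3012, 0.2249]
tcp_rot: [3.141, -0.001, 3.038]
force: [-1.8, 0.3, 1.4]
opening: 0.002
gripper_force: 0.8
clock: 14.52
tcp_pos: [0.3969, 0.3009, 0.2263]
tcp_rot: [-3.141, -0.001, 3.037]
force: [-0.4, -0.2, 0.2]
opening: -0.001
gripper_force: 0.5
```

The grip has slipped off (opening 0). Checking where the flap is.

Run:
```python
from h import *
f=lambda a,s:cv2.resize(a,None,fx=s,fy=s,interpolation=cv2.INTER_CUBIC)
a=f(cv2.cvtColor(env.get_image("side"),cv2.COLOR_RGB2BGR)[180:310,175:305],4.5)
cv2.imwrite("pics/s7.png",a)
```

```text
(no output)
```

View pics/s7.png

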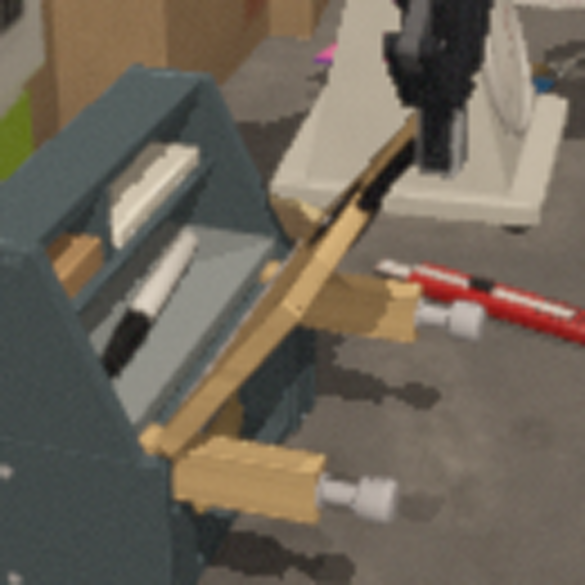

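The flap has not fallen. Its tongue tip, at crop (418,145), leans on the cabinet side of the shut fingers. I'll carry it down on the shut fingers by tilting them under the tongue. First, measure the flap angle.

```bash
cat >> h.py <<'E'
Y=np.array([-np.sin(TH),np.cos(TH),0]); Z=np.array([0,0,1.])
def Q(f,s=.158,n=.0015):
    a=.42-f; return np.array([s*np.sin(a)+n*np.cos(a), s*np.cos(a)-n*np.sin(a)])  # X,Z rel hinge
def tcp(f,b,w,c):  # corner Q on finger face, c ahead of TCP
    return Q(f)-w*np.array([np.cos(b),np.sin(b)])-c*np.array([np.sin(b),-np.cos(b)])
def seg(f0b0,lst,w,c):
    p0=tcp(*f0b0,w,c) if np.isscalar(f0b0[0]) else f0b0[0]; b0=f0b0[1]
    for f,b in lst:
        d=tcp(f,b,w,c)-p0
        print(f"f={f:.2f} b={b:.2f} [0,{-(b-b0)/2/np.pi:.4f},0,{(-d[0]*np.cos(b0)-d[1]*np.sin(b0))/.3:.3f},0,{(d[0]*np.sin(b0)-d[1]*np.cos(b0))/.3:.3f},-1]")
E
python3 - <<'E'
from h import *
S=lambda x,y:((x+.5)/4.5-.5+175,(y+.5)/4.5-.5+180)
for p in [(165,455),(297,322),(302,305)]:
    o,d=ray("side",S(*p)); n=Y; t=((H+.11*Y-o)@n)/(d@n); q=o+t*d-H
    print(p,q@X,q[2],"f",.42-np.arctan2(q@X,q[2]),np.hypot(q@X,q[2]))
o,d=ray("side",S(418,142)); t=((H-o)@Y)/(d@Y); q=o+t*d-H; print("tip",q@X,q[2],.42-np.arctan2(q@X,q[2]))
s=env.read_state(); q=s["tcp_pos"]-H; print("tcp",q@X,q[2],q@Y,s["force"],s["joint_pos"])
for f in(1.1,1.15,1.2,1.25):print(f,Q(f))
E
```

```text
(165, 455) -0.005262564508673977 0.005778302640709207 f 1.1587203523046425 0.007815584854352358
(297, 322) -0.07276011022177811 0.09080689936216234 f 1.0955099300371465 0.11636119031384638
(302, 305) -0.07525072668775624 0.09999333586594582 f 1.065135848313309 0.12514527192281472
tip -0.09634375605578664 0.13309176576970316 1.0465800293653318
tcp -0.10814232358207357 0.12132395265249955 0.0005333497420714913 [-0.8081  0.0306  0.4687] [ 0.4871  0.167  -0.159   1.2455  0.0001  0.592 ]
1.1 [-0.0982  0.1238]
1.15 [-0.1042  0.1187]
1.2 [-0.1101  0.1134]
1.25 [-0.1156  0.1077]
```

Run:
```python
from h import *
p=np.array([-.1081,.1213])
seg((p,0.),[(1.09,.08),(1.09,.16),(1.09,.24),(1.09,.32),(1.10,.4),(1.1,.48)],.011,-.002)
```

```text
f=1.09 b=0.08 [0,-0.0127,0,-0.001,0,-0.002,-1]
f=1.09 b=0.16 [0,-0.0255,0,-0.002,0,0.001,-1]
f=1.09 b=0.24 [0,-0.0382,0,-0.003,0,0.004,-1]
f=1.09 b=0.32 [0,-0.0509,0,-0.004,0,0.006,-1]
f=1.10 b=0.40 [0,-0.0637,0,-0.002,0,0.012,-1]
f=1.10 b=0.48 [0,-0.0764,0,-0.004,0,0.015,-1]
```

```bash
python3 -m handwheel '[[[0,-0.0127,0,-0.001,0,-0.002,-1],[0,-0.0255,0,-0.002,0,0.001,-1],[0,-0.0382,0,-0.003,0,0.004,-1],[0,-0.0509,0,-0.004,0,0.006,-1],[0,-0.0637,0,-0.003,0,0.012,-1],[0,-0.0764,0,-0.004,0,0.015,-1],[0,-0.0764,0,-0.004,0,0.015,-1]]]'
python3 - <<'E'
from h import *
s=env.read_state(); q=s["tcp_pos"]-H; p=np.array([q@X,q[2]]); z=R.from_euler('xyz',s["tcp_rot"]).apply([0,0,1]); b=np.arctan2(z@X,-z[2])
print(p,b,q@Y,s["force"],s["wrist_torque"],s["joint_pos"],tcp(1.1,b,.011,-.002))
N=9
seg((p,b),[(1.1+.5*k/N,b+(.9-b)*k/N) for k in range(1,N+1)],.011,-.002)
# tongue colour check: dark pixels near predicted tip
E
```

```text
clock: 15.45
tcp_pos: [0.3967, 0.3005, 0.2211]
tcp_rot: [-3.14, 0.478, 3.039]
force: [0.5, -0.1, -0.9]
opening: 0.0
gripper_force: 0.3
[-0.1084  0.1161] 0.4782694876499562 9.134951939524733e-05 [ 0.548  -0.0632 -0.8748] [-0.0432  0.5841 -0.0637] [ 0.6839 -0.0765 -0.5352  0.762  -0.3328  0.7275] [-0.107  0.117]
f=1.16 b=0.53 [0,-0.0075,0,0.023,0,0.008,-1]
f=1.21 b=0.57 [0,-0.0149,0,0.050,0,0.017,-1]
f=1.27 b=0.62 [0,-0.0224,0,0.078,0,0.029,-1]
f=1.32 b=0.67 [0,-0.0298,0,0.104,0,0.041,-1]
f=1.38 b=0.71 [0,-0.0373,0,0.130,0,0.055,-1]
f=1.43 b=0.76 [0,-0.0447,0,0.155,0,0.071,-1]
f=1.49 b=0.81 [0,-0.0522,0,0.179,0,0.088,-1]
f=1.54 b=0.85 [0,-0.0597,0,0.202,0,0.106,-1]
f=1.60 b=0.90 [0,-0.0671,0,0.224,0,0.126,-1]
```

```bash
cat >> h.py <<'E'
def flapang():
    """flap angle: wood mask in the side view; lowest-left free-edge corner via extreme along ray plane"""
    im=env.get_image("side"); hsv=cv2.cvtColor(im,cv2.COLOR_RGB2HSV)
    m=cv2.inRange(hsv,(10,70,90),(25,255,255)); best=None; out=[]
    for f in np.arange(.9,2.05,.02):   # sample the near side edge of the flap (s 30..112, mid thickness), count wood
        pts=[]
        for s in np.linspace(.04,.112,15):
            x,z=Q(f,s,.006); pts.append(proj("side",H+.108*Y+x*X+z*Z))
        v=np.mean([m[int(round(p[1])),int(round(p[0]))]>0 for p in pts]); out.append((round(f,2),round(v,2)))
    return [o for o in out if o[1]>.6]
E
python3 - <<'E'
from h import *
a=cv2.cvtColor(env.get_image("side"),cv2.COLOR_RGB2BGR)[180:310,175:305]
b=cv2.resize(cv2.imread("pics/s7.png"),(130,130),interpolation=cv2.INTER_AREA)
d=np.abs(a.astype(int)-b).max(2)>50; ys,xs=np.where(d); print(d.sum(), d[40:110,30:80].sum(), np.percentile(xs,[1,50,99]),np.percentile(ys,[1,50,99]))
print(flapang())
E
```

```text
1444 121 [ 61.43 100.   128.  ] [ 0. 19. 75.]
[(np.float64(1.0), np.float64(0.93)), (np.float64(1.02), np.float64(1.0)), (np.float64(1.04), np.float64(1.0)), (np.float64(1.06), np.float64(1.0)), (np.float64(1.08), np.float64(1.0)), (np.float64(1.1), np.float64(1.0)), (np.float64(1.12), np.float64(1.0)), (np.float64(1.14), np.float64(1.0)), (np.float64(1.16), np.float64(1.0)), (np.float64(1.18), np.float64(0.87)), (np.float64(1.82), np.float64(0.67)), (np.float64(1.84), np.float64(0.67)), (np.float64(1.86), np.float64(0.67)), (np.float64(1.88), np.float64(0.67))]
```

```bash
python3 -m handwheel '[[[0,-0.0075,0,0.023,0,0.008,-1],[0,-0.0149,0,0.05,0,0.017,-1],[0,-0.0224,0,0.078,0,0.029,-1],[0,-0.0298,0,0.104,0,0.041,-1],[0,-0.0298,0,0.104,0,0.041,-1]]]'
cat > st.py <<'E'
from h import *
import sys
s=env.read_state(); q=s["tcp_pos"]-H; p=np.array([q@X,q[2]]); z=R.from_euler('xyz',s["tcp_rot"]).apply([0,0,1]); b=np.arctan2(z@X,-z[2])
print(p,b,q@Y,s["force"],s["joint_pos"]); r=[a for a,_ in flapang()]; print("flap",r[0],r[-1],len(r))
f0,f1,b1,N=map(float,sys.argv[1:5]); print(tcp(f0,b,.011,-.002)); N=int(N)
seg((p,b),[(f0+(f1-f0)*k/N,b+(b1-b)*k/N) for k in range(1,N+1)],.011,-.002)
E
python3 st.py 1.32 1.7 .85 6
```

```text
clock: 16.18
tcp_pos: [0.3758, 0.3028, 0.1957]
tcp_rot: [-3.139, 0.665, 3.039]
force: [-1.2, -0.9, -0.3]
opening: 0.001
gripper_force: 0.4
[-0.1294  0.0907] 0.6647064290478683 0.0002703897445472665 [-1.1698 -0.8657 -0.2531] [ 0.8183 -0.1162 -0.7286  0.5176 -0.515   0.8039]
flap 1.06 1.88 22
[-0.1303  0.091 ]
f=1.38 b=0.70 [0,-0.0049,0,0.034,0,0.007,-1]
f=1.45 b=0.73 [0,-0.0098,0,0.065,0,0.019,-1]
f=1.51 b=0.76 [0,-0.0147,0,0.096,0,0.032,-1]
f=1.57 b=0.79 [0,-0.0197,0,0.125,0,0.048,-1]
f=1.64 b=0.82 [0,-0.0246,0,0.154,0,0.065,-1]
f=1.70 b=0.85 [0,-0.0295,0,0.182,0,0.084,-1]
```

```bash
python3 -c "
from h import *
print([(float(a),float(b)) for a,b in flapang()])"
```

```text
[(1.08, 0.93), (1.1, 1.0), (1.12, 1.0), (1.14, 1.0), (1.16, 1.0), (1.18, 1.0), (1.2, 1.0), (1.22, 1.0), (1.24, 1.0), (1.26, 1.0), (1.28, 1.0), (1.3, 1.0), (1.32, 1.0), (1.34, 1.0), (1.36, 1.0), (1.38, 1.0), (1.4, 0.73), (1.8, 0.67), (1.82, 0.67), (1.84, 0.67), (1.86, 0.67), (1.88, 0.67), (1.9, 0.67), (1.92, 0.67)]
```

```bash
python3 st.py 1.32 1.6 .72 5 | tail -5
```

```text
f=1.38 b=0.68 [0,-0.0017,0,0.036,0,0.007,-1]
f=1.43 b=0.69 [0,-0.0034,0,0.064,0,0.016,-1]
f=1.49 b=0.70 [0,-0.0051,0,0.092,0,0.027,-1]
f=1.54 b=0.71 [0,-0.0068,0,0.119,0,0.039,-1]
f=1.60 b=0.72 [0,-0.0085,0,0.145,0,0.053,-1]
```

```bash
python3 -m handwheel '[[[0,-0.0017,0,0.034,0,0.007,-1],[0,-0.0034,0,0.064,0,0.016,-1],[0,-0.0051,0,0.092,0,0.027,-1],[0,-0.0068,0,0.119,0,0.039,-1],[0,-0.0085,0,0.145,0,0.053,-1],[0,-0.0085,0,0.145,0,0.053,-1]]]'; python3 st.py 1.6 1.94 .74 6; python3 -c "
from h import *
print([(float(a),float(b)) for a,b in flapang()])"
```

```text
clock: 17.08
tcp_pos: [0.3512, 0.3051, 0.156]
tcp_rot: [-3.139, 0.719, 3.04]
force: [-1.3, -0.6, 0.1]
opening: 0.001
gripper_force: 0.7
[-0.1541  0.051 ] 0.7194374482805271 -4.622644416369855e-05 [-1.335  -0.6244  0.0533] [ 0.9032 -0.0821 -0.8414  0.3752 -0.5918  0.8713]
flap 1.16 1.92 30
[-0.1525  0.0528]
f=1.66 b=0.72 [0,-0.0005,0,0.018,0,0.013,-1]
f=1.71 b=0.73 [0,-0.0011,0,0.044,0,0.028,-1]
f=1.77 b=0.73 [0,-0.0016,0,0.069,0,0.045,-1]
f=1.83 b=0.73 [0,-0.0022,0,0.092,0,0.063,-1]
f=1.88 b=0.74 [0,-0.0027,0,0.115,0,0.083,-1]
f=1.94 b=0.74 [0,-0.0033,0,0.137,0,0.104,-1]
[(1.16, 0.67), (1.18, 0.73), (1.2, 0.93), (1.22, 1.0), (1.24, 1.0), (1.26, 1.0), (1.28, 1.0), (1.3, 1.0), (1.32, 1.0), (1.34, 1.0), (1.36, 1.0), (1.38, 1.0), (1.4, 1.0), (1.42, 1.0), (1.44, 1.0), (1.46, 1.0), (1.48, 1.0), (1.5, 1.0), (1.52, 1.0), (1.54, 1.0), (1.56, 1.0), (1.58, 1.0), (1.6, 1.0), (1.62, 1.0), (1.64, 1.0), (1.66, 1.0), (1.68, 0.87), (1.7, 0.73), (1.9, 0.67), (1.92, 0.67)]
```

```bash
python3 -m handwheel '[[[0,-0.0005,0,0.018,0,0.013,-1],[0,-0.0011,0,0.044,0,0.028,-1],[0,-0.0016,0,0.069,0,0.045,-1],[0,-0.0022,0,0.092,0,0.063,-1],[0,-0.0022,0,0.115,0,0.083,-1],[0,-0.0022,0,0.115,0,0.083,-1]]]'; python3 st.py 1.88 2.08 .74 6; python3 -c "
from h import *
print([(float(a),float(b)) for a,b in flapang()][-8:])"
```

```text
clock: 17.92
tcp_pos: [0.3422, 0.306, 0.1147]
tcp_rot: [-3.139, 0.733, 3.039]
force: [-3.2, 0.0, -0.9]
opening: 0.001
gripper_force: 1.6
[-0.1632  0.0097] 0.7332822558784912 -5.9187937743585604e-05 [-3.1931  0.0356 -0.8631] [ 0.933  -0.0146 -0.9168  0.2406 -0.6152  0.8989]
flap 1.24 1.94 36
[-0.1637  0.0101]
f=1.91 b=0.73 [0,-0.0002,0,0.013,0,0.010,-1]
f=1.95 b=0.74 [0,-0.0004,0,0.026,0,0.022,-1]
f=1.98 b=0.74 [0,-0.0005,0,0.038,0,0.035,-1]
f=2.01 b=0.74 [0,-0.0007,0,0.050,0,0.048,-1]
f=2.05 b=0.74 [0,-0.0009,0,0.061,0,0.061,-1]
f=2.08 b=0.74 [0,-0.0011,0,0.072,0,0.075,-1]
[(1.8, 1.0), (1.82, 1.0), (1.84, 1.0), (1.86, 1.0), (1.88, 1.0), (1.9, 1.0), (1.92, 1.0), (1.94, 0.8)]
```

```bash
python3 -m handwheel '[[[0,0,0,0.007,0,0.005,-1],[0,0,0,0.013,0,0.01,-1],[0,0,0,0.02,0,0.016,-1],[0,0,0,0.026,0,0.022,-1],[0,0,0,0.032,0,0.028,-1],[0,0,0,0.038,0,0.035,-1],[0,0,0,0.044,0,0.041,-1],[0,0,0,0.05,0,0.048,-1],[0,0,0,0.056,0,0.055,-1],[0,0,0,0.061,0,0.061,-1],[0,0,0,0.067,0,0.068,-1],[0,0,0,0.072,0,0.075,-1],[0,0,0,0.08,0,0.075,-1],[0,0,0,0.09,0,0.075,-1],[0,0,0,0.09,0,0.075,-1]]]'; python3 st.py 2.08 2.1 .74 1; python3 -c "
from h import *
print([(float(a),float(b)) for a,b in flapang()][-8:])"
```

```text
clock: 19.9
tcp_pos: [0.3376, 0.3071, 0.0809]
tcp_rot: [-3.141, 0.734, 3.037]
force: [0.1, -0.8, 0.3]
opening: 0.002
gripper_force: 0.0
[-0.1679 -0.0241] 0.734335594111997 0.0005317142802206174 [ 0.0816 -0.8035  0.3414] [ 0.9455  0.0533 -0.9664  0.129  -0.6204  0.9127]
flap 1.28 2.04 39
[-0.1643 -0.0214]
f=2.10 b=0.74 [0,-0.0009,0,-0.008,0,0.010,-1]
[(1.9, 1.0), (1.92, 1.0), (1.94, 1.0), (1.96, 1.0), (1.98, 1.0), (2.0, 1.0), (2.02, 1.0), (2.04, 1.0)]
```

```bash
python3 -m handwheel '[[[0,0,0,0.03,0,-0.02,-1],[0,0.015,0,0.05,0,-0.06,-1],[0,0.03,0,0.05,0,-0.1,-1],[0,0.05,0,0.05,0,-0.13,-1],[0,0.07,0,0.05,0,-0.16,-1],[0,0.09,0,0.04,0,-0.18,-1],[0,0.11,0,0,0,-0.25,-1],[0,0.11,0,-0.06,0,-0.32,-1],[0,0.11,0,-0.06,0,-0.32,-1]]]'; python3 st.py 1.99 2 .74 1
python3 - <<'E'
from h import *
f=lambda s,n,y,fl=1.99: proj("side",H+y*Y+Q(fl,s,n)[0]*X+Q(fl,s,n)[1]*Z)
im=env.get_image("side"); hsv=cv2.cvtColor(im,cv2.COLOR_RGB2HSV); m=cv2.inRange(hsv,(10,70,90),(25,255,255))>0
# near free corner column scan (flap end face) at s=.112: wood run along vertical, expected rows for 1.94..2.04
for s in(.06,.09,.112):
    p=f(s,.006,.109); c=int(round(p[0])); r=np.where(m[int(p[1])-25:int(p[1])+25,c])[0]+int(p[1])-25
    print(s,p,"wood rows",r.min(),r.max(),[(fl,f(s,0,.11,fl)[1].round(1)) for fl in(1.9,1.94,1.99,2.04,2.1)])
# knobs: bright grey blobs vs expected
for k in(KL-.062*X,KR-.058*X): print(proj("side",k))
E
```

```text
clock: 21.12
tcp_pos: [0.2882, 0.3134, 0.166]
tcp_rot: [3.14, 0.046, 3.036]
force: [-0.3, 0.9, -1.1]
opening: 0.0
gripper_force: 0.0
[-0.2177  0.061 ] 0.04589602845053889 0.0015590870657041123 [-0.324   0.9002 -1.1459] [ 0.6599  0.0348 -0.4614  1.0401 -0.0304  0.7647]
flap 1.3 2.04 38
[-0.1689 -0.0009]
f=2.00 b=0.74 [0,-0.1105,0,-0.165,0,0.241,-1]
0.06 [235.6234 284.793 ] wood rows 259 295 [(1.9, np.float64(285.3)), (1.94, np.float64(286.2)), (1.99, np.float64(287.4)), (2.04, np.float64(288.6)), (2.1, np.float64(290.0))]
0.09 [249.1768 287.2747] wood rows 262 290 [(1.9, np.float64(286.7)), (1.94, np.float64(288.1)), (1.99, np.float64(289.9)), (2.04, np.float64(291.7)), (2.1, np.float64(293.8))]
0.112 [259.2599 289.121 ] wood rows 264 292 [(1.9, np.float64(287.7)), (1.94, np.float64(289.6)), (1.99, np.float64(291.8)), (2.04, np.float64(294.0)), (2.1, np.float64(296.6))]
[258.0946 290.9207]
[277.4115 250.4935]
```

```bash
python3 -m handwheel '[[[0,0,0,0.05,0,-0.15,0],[0,0,0,0.05,0,-0.15,0],[0,0,0,0.05,0,-0.15,0],[0,0,0,0.05,0,-0.15,0]]]'; python3 -c "
from cell import env
print(env.job_done())"
```

```text
clock: 21.72
tcp_pos: [0.2696, 0.3137, 0.2073]
tcp_rot: [-3.14, 0.042, 3.037]
force: [-0.3, -0.8, -0.4]
opening: 0.501
gripper_force: 0.0
the job is handed in; nothing more can be done
None
```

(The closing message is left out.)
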